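# Drift the photo stage into line

## Task

The blue sliding stage of the sherd photo bed has crept off its index hole. Take the orange-handled tapered drift out of the wooden pin rack and push it straight down through the stage's hole and the bed's hole below, so that it pulls the two holes into line, until its collar sits fully home, flat on the stage; then let go and leave it there. Leave the black-handled straight pin in the rack.

Things in the scene. Friction and masses are not known exactly. Their poses are not given: they have to be found in the camera images.
- drift_grip (a point): Centre of the drift's orange handle, an upright cylinder 30 mm across, 52 mm tall. z: up along the drift (loose, 0.2 kg), hung in a wooden rack, top 85 mm above the table. Below the handle: dark collar 54 mm across, 6 mm thick, underside 32 mm below this point; shaft 38 mm across for 22 mm, then tapered over 48 mm to an 8 mm tip 102 mm below this point. Flat handle top 26 mm above it.
- spare_grip (a point): Centre of the black handle of the straight pin in the rack's other hole, 90 mm from the drift (which hole is which varies). Same handle and collar, but a straight blunt shaft 39 mm across, 60 mm long. Not to be used.
- bed_hole (a point): Centre of the 44 mm index hole through the 10 mm aluminium plate of the photo bed, on the plate's top face, 79 mm above the table; open space below. The bed is fixed, 96 x 240 mm, turned by a varying yaw; its long side lies along this frame's y; z up.
- stage_hole (a point): Centre of the 44 mm hole in the blue stage (74 x 165 x 10 mm, a sherd at its other end), on its top face, 10.5 mm above bed_hole. Axes as bed_hole. The stage slides only along the bed's y, 22 mm either way from alignment, with about 4 N of friction, and stays where left. At the start it is 12 to 18 mm off along +y: the holes overlap in a lens.
Things that resemble listed ones, but are neither listed nor needed, are in the scene too. What is shaped like the part that bears drift_grip but green or pink is not meant.

How it is judged (in metres and radians):
At the end, for the whole second after the job is handed in: The orange-handled drift stands at rest in both holes, released, its collar down on the stage (within 5 mm of fully home), upright within 10 degrees and within 10 mm of the bed's hole centre; the stage's hole is within 8 mm of the bed's hole (horizontal distance between stage_hole and bed_hole below 0.008 m and horizontal distance between drift_grip and bed_hole below 0.01 m and z of drift_grip in the frame of bed_hole between 0.036 and 0.0475 m and angle between drift_grip's own z axis and vertical below 0.17 rad and linear speed of drift below 0.02 m/s); the robot touches nothing.
It fails at once if the black-handled straight pin is shifted by more than 20 mm (distance of spare_grip from where it was at the start of the episode above 0.02 m).
It also fails if it takes over 40 s, if anything falls off the work surface, if the arm or the gripper's body presses on something with over 40 N, if the wrist force passes 120 N, or if a joint passes its speed limit or range.

## Robot

A 7-joint arm with a two-finger parallel gripper is mounted at the origin on a cart in front of the work surface, level with it; the furniture and walls round the work are solid. World frame = base frame: x ahead of the robot, y to its left, z up, the work surface at z = 0. Lengths are in mm, angles in rad, forces in N, time in s.
With the tool pointing down it reaches from about 400 to 875 mm from the base axis. Payload 4.4 kg.
Tool frame: the origin (TCP) lies at the centre of the arm's flange, where the gripper is bolted on; the fingertips stand 173 mm ahead of it and the grasp point (between the pads) lies 155 mm ahead of it; z points along the fingers, y is the direction in which the jaws open and shut (so a half turn about z gives the same grasp; the last joint's range is limited). The gripper opens to 85 mm and grips with 20 to 120 N. Pads are 22 mm wide; open, the fingers measure 114 mm over their backs; the gripper's body (76 mm by 85 mm) begins 54 mm behind the grasp point. The pads swing forward as they close: fully open they stand 13 mm farther back than shut.
Start: joints at [-1.21, 0.628, 0.038, 1.517, -0.027, 0.996, -0.02], TCP at [269.058, 591.712, 404.713] pointing down, gripper open.
Joint ranges: [-3.06, 3.06], [-0.37, 2.12], [-1.25, 1.32], [0.18, 2.47], [-1.1, 4.24], [0.23, 1.98], [-2.94, 2.94]. Speed limits (rad/s): [2.57, 2.57, 3.14, 3.14, 3.14, 3.14, 3.14].

## Interface

Orientations are given as [roll, pitch, yaw] about the fixed x, y, z axes, in that order (R = Rz(yaw) Ry(pitch) Rx(roll)).
In Python, from cell import * gives the robot as it stands. The module is installed in compiled form; this text tells all that it offers.
- The arm moves only by the shell command python3 -m jog 'ROWS'. ROWS is JSON, one flat list of numbers, 5 for each row, row after row: the shift along the tool's x, y, z in mm, then the turn about the tool's z in degrees, then the finger opening in mm, from 0 to 85.4. A call has 1 to 20 rows; each row is the pose to reach, as a shift and turn from the pose commanded when the call began, along the tool's axes at that moment; what a row does not reach only later rows make up. A row lasts 1/12 s, in which the tool goes at most 41.7 mm and 7.16 degrees, less where a joint would pass 70% of its speed; a pose out of reach is approached as far as the arm can. A call with a gripper value outside its range is refused whole. The fingers move at their own pace and stop on an object; the grip force is fixed at half the most. Time passes only in rows, so rows that repeat a pose let the fingers close. It gives the time, the measured TCP pose, the force and the opening at its end, in the units of the state.
- read_state(): the state, without advancing time (a new reading comes with each control period).
- get_image(name): name is "scene" or "top"; returns (picture, depth): 400x640x3 uint8, blue, green, red; 400x640 float32, mm along the optical axis (not along the pixel's ray), 0 where there is no reading.
- camera_params(name): a dict with "K" (3x3 intrinsics, pixels), "T" (4x4, takes a point from camera to world coordinates). Camera axes: x right, y up, looking along -z (the intrinsics and any distortion apply to the point x, -y, -z); pixel columns grow to the right and rows downward; lengths in mm; the calibration is good to about 2 mm. A picture is of the moment at which its call begins. camera_params takes no time and is no camera call.
- finish_job(): hands the job in, once; it reports no verdict.
The state is a dict: "clock": time; "qpos": joint angles; "qd": joint speeds; "tau": joint torques, N m; "eef_pos": TCP position; "tool_rot": TCP orientation; "force": force on the tool from outside, world axes, zero at the start; "torque": the same for the moment, N m; "width": finger opening in mm.
Only numpy, scipy, OpenCV 4.12 (cv2) and the standard library are available. Lean on these libraries where they do the work, as an engineer would, in place of code of your own. Each camera call takes 0.05 s, during which the arm holds its last target.

## Working session

There is one attempt and no reset: what is moved stays moved. The work goes in short steps, Python scripts to look and compute and a shell command to move; the robot and the scene stay as the last step left them, time stands still between calls to the robot, and variables do not carry over. Pictures are saved under pics/ and viewed, and the job is handed in when it is done.

```bash
mkdir -p pics; python3 - <<'E'
from cell import *
import cv2,numpy as np
s=read_state()
for k in s: print(k,np.round(s[k],3))
for n in ("scene","top"):
    im,d=get_image(n); cv2.imwrite(f"pics/{n}0.png",im); np.save(f"pics/{n}0.npy",d); np.save(f"pics/{n}0_im.npy",im)
    p=camera_params(n); print(n,{k:np.round(v,3).tolist() if not isinstance(v,str) else v for k,v in p.items()})
E
```

```text
clock 0.0
qpos [-1.21   0.629  0.038  1.518 -0.027  0.996 -0.02 ]
qd [ 0.002  0.001 -0.001  0.001 -0.001 -0.002 -0.001]
tau [-0.0000e+00 -5.6339e+01  1.2260e+00 -1.9345e+01  1.1000e-02  1.0000e-02
  0.0000e+00]
eef_pos [268.919 591.422 403.803]
tool_rot [-3.14   0.     2.715]
force [ 0.157 -0.061  0.267]
torque [ 0.011 -0.005  0.048]
width 85.727
scene {'K': [[495.141, 0.0, 316.774], [0.0, 495.141, 196.716], [0.0, 0.0, 1.0]], 'T': [[0.905, 0.177, -0.386, 123.063], [-0.425, 0.398, -0.813, -681.937], [0.01, 0.9, 0.436, 528.81], [0.0, 0.0, 0.0, 1.0]]}
top {'K': [[362.179, 0.0, 322.334], [0.0, 362.179, 195.368], [0.0, 0.0, 1.0]], 'T': [[0.021, 0.994, -0.104, 414.212], [-1.0, 0.019, -0.021, 40.559], [-0.019, 0.104, 0.994, 981.724], [0.0, 0.0, 0.0, 1.0]]}
```

View pics/scene0.png

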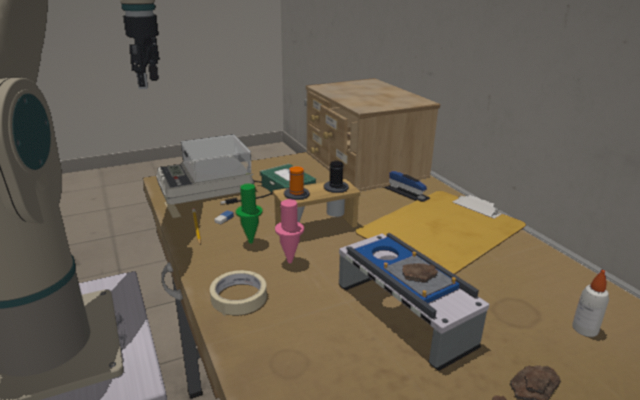

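View pics/top0.png

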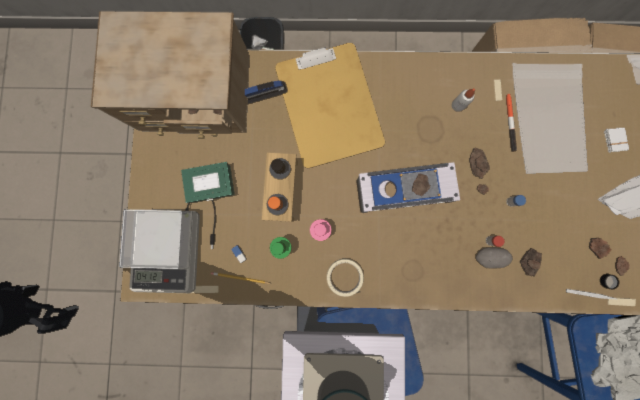

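The top view has the orange drift at (274,204), the black pin at (280,168), and the bed with its lens of holes at about (387,189). The green and pink decoys stand at (280,247) and (320,230). I'll enlarge these areas.

```bash
cat > h.py <<'E'
from cell import *
import cv2,numpy as np
def ray(n,u,v):
    p=camera_params(n);K=p["K"];T=p["T"]
    d=np.array([(u-K[0,2])/K[0,0],-(v-K[1,2])/K[1,1],-1.]); return T[:3,3],T[:3,:3]@d
def atz(n,u,v,z):
    o,d=ray(n,u,v); return o+d*(z-o[2])/d[2]
def atd(n,u,v,dep):
    o,d=ray(n,u,v); return o+d*dep
def proj(n,P):
    p=camera_params(n);K=p["K"];T=p["T"]; c=T[:3,:3].T@(np.array(P)-T[:3,3])
    return K[0,0]*c[0]/-c[2]+K[0,2], K[1,1]*c[1]/c[2]+K[1,2]
E
python3 - <<'E'
import cv2,numpy as np
t=np.load('pics/top0_im.npy');s=np.load('pics/scene0_im.npy')
def crop(im,u,v,w,h,k,f):
    c=cv2.resize(im[v:v+h,u:u+w],None,fx=k,fy=k,interpolation=cv2.INTER_CUBIC)
    for i in range(0,w,10): cv2.putText(c,str(u+i),(i*k,8),0,.3,(255,255,255),1); cv2.line(c,(i*k,10),(i*k,14),(255,255,255),1)
    for i in range(0,h,10): cv2.putText(c,str(v+i),(0,i*k+4),0,.3,(255,255,255),1)
    cv2.imwrite(f,c)
crop(t,350,155,115,65,7,'pics/c_bed.png')
crop(t,255,145,50,80,7,'pics/c_rack.png')
crop(s,330,225,160,140,5,'pics/c_sbed.png')
crop(s,260,150,110,90,7,'pics/c_srack.png')
E
```

```text
(no output)
```

View pics/c_bed.png

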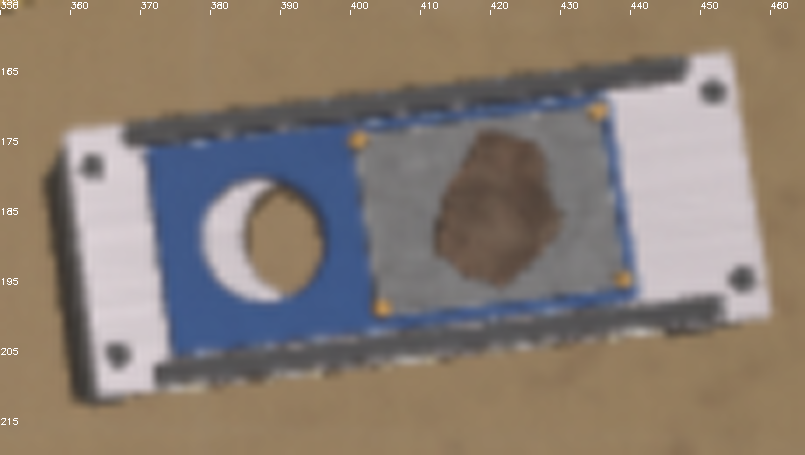

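View pics/c_rack.png

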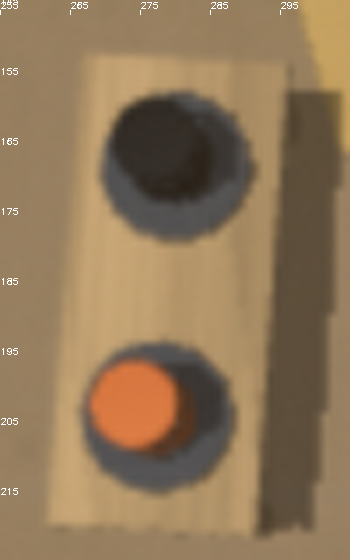

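View pics/c_sbed.png

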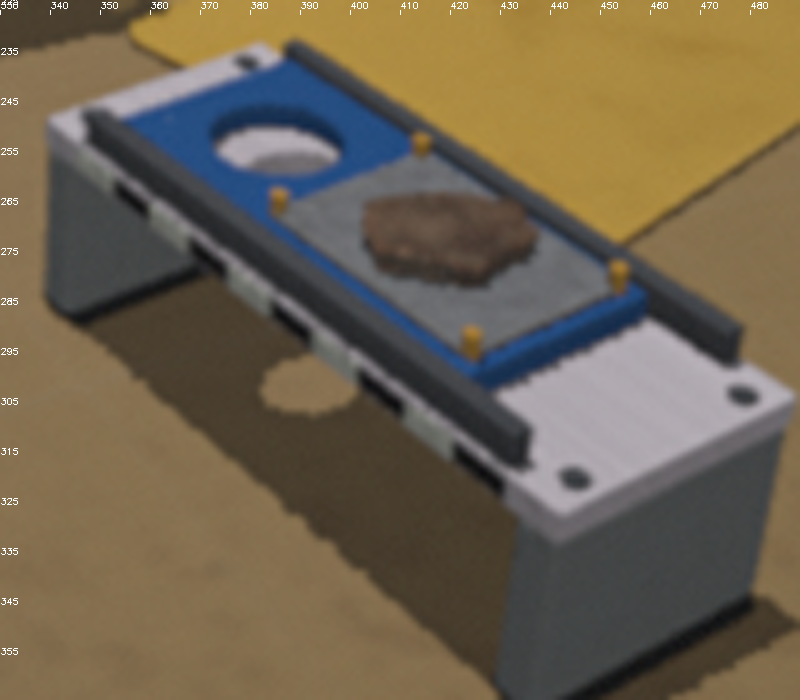

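View pics/c_srack.png

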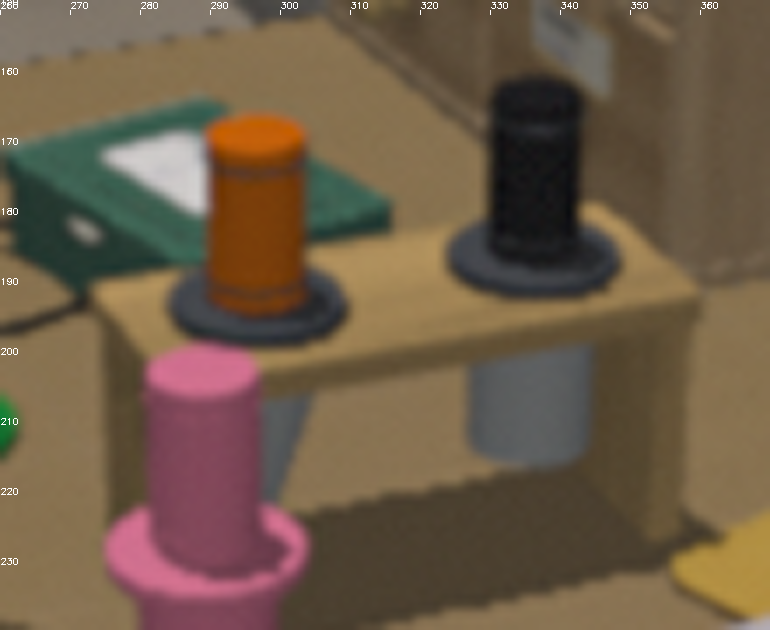

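```bash
python3 - <<'E'
from h import *
t=np.load('pics/top0_im.npy');D=np.load('pics/top0.npy');Ds=np.load('pics/scene0.npy')
def r(x):return np.round(x,1)
print('drift top  top:',r(atz('top',273.6,202.2,143)),'dep',r(atd('top',273.6,202.2,D[202,274])))
# scene: handle top ellipse centre pic(257,135) /7
print('drift scene:',r(atz('scene',260+257/7-.5,150+135/7-.5,143)),r(atd('scene',296,169,Ds[169,296])))
print('spare top:',r(atz('top',255+158/7-.5,145+143/7-.5,143)),r(atd('top',277,165,D[165,277])))
print('collar drift top', r(atz('top',255+158/7-.5,145+417/7-.5,91)))
print('collar spare top', r(atz('top',255+178/7-.5,145+167/7-.5,91)))
# stage hole
hsv=cv2.cvtColor(t,cv2.COLOR_BGR2HSV)
U=8
big=cv2.resize(t[155:220,350:465],None,fx=U,fy=U,interpolation=cv2.INTER_CUBIC)
h=cv2.cvtColor(big,cv2.COLOR_BGR2HSV)
blue=((h[...,0]>95)&(h[...,0]<125)&(h[...,1]>110)).astype(np.uint8)
cs,hi=cv2.findContours(1-blue,cv2.RETR_LIST,cv2.CHAIN_APPROX_NONE)
for c in cs:
    a=cv2.contourArea(c)
    if 8000<a<30000:
        (x,y),ax,an=cv2.fitEllipse(c); u=350+(x+.5)/U-.5; v=155+(y+.5)/U-.5
        P=atz('top',u,v,89.5); print('stage hole ellipse',u,v,np.array(ax)/U,r(P))
# bed plate corners z=79 (pic px/7)
cor={k:atz('top',350+x/7-.5,155+y/7-.5,79) for k,(x,y) in dict(a=(65,132),b=(97,398),c=(772,315),d=(733,52)).items()}
for k in cor: print(k,r(cor[k]))
a,b,c,d=[cor[k] for k in 'abcd']
print([r(np.linalg.norm(x)) for x in (a-b,c-d,a-d,b-c)])
for e in (a-d,b-c): print('yaw of bed y-axis dir',np.degrees(np.arctan2(e[1],e[0])))
for e in (a-b,d-c): print('x axis dir',np.degrees(np.arctan2(e[1],e[0])))
print('centre',r((a+b+c+d)/4))
for x,y in ((243,240),(245,225),(250,270),(258,200)):
    print('bedarc',r(atz('top',350+x/7-.5,155+y/7-.5,79)))
# scene stage hole ellipse
print('scene stage hole',r(atz('scene',330+277/5-.5,225+142/5-.5,89.5)))
E
```

```text
drift top  top: [483.6 171.8 143. ] dep [483.6 171.8 143.2]
drift scene: [482.2 172.5 143. ] [481.  170.7 143.4]
spare top: [571.8 166.7 143. ] [571.3 166.6 144.8]
collar drift top [483.4 171.2  91. ]
collar spare top [573.  167.1  91. ]
stage hole ellipse 386.9350395202637 188.7858123779297 [18.39281654 19.23502541] [526.8 -99.7  89.5]
a [565.9 -30.6  79. ]
b [470.4 -43.   79. ]
c [ 504.7 -281.9   79. ]
d [ 599.3 -269.7   79. ]
[np.float64(96.3), np.float64(95.4), np.float64(241.4), np.float64(241.3)]
yaw of bed y-axis dir 97.94813700562197
yaw of bed y-axis dir 98.17018032447632
x axis dir 7.389356458655903
x axis dir 7.341016506049462
centre [ 535.1 -156.3   79. ]
bedarc [528.  -94.6  79. ]
bedarc [533.4 -95.3  79. ]
bedarc [517.2 -97.1  79. ]
bedarc [542.5 -99.9  79. ]
scene stage hole [ 524.9 -100.9   89.5]
```

```bash
cat >> h.py <<'E'
from scipy.spatial.transform import Rotation as Ro
def shift(target,cmd=None,rot=None):
    s=read_state(); p=np.array(s['eef_pos'] if cmd is None else cmd); R=Ro.from_euler('xyz',s['tool_rot'] if rot is None else rot).as_matrix()
    return R.T@(np.array(target)-p)
E
python3 - <<'E'
from h import *
print(shift([483,171.5,390],[269.058,591.712,404.713]), read_state()['tool_rot'])
D=np.load('pics/top0.npy')
def z(u,v): return np.round(atd('top',u,v,D[v,u]),0)
for n,u,v in (('sherd',420,182),('sherd',415,184),('rail',400,172),('rail',400,203),('peg',401,175),('peg',404,199),('stage',374,195),('plate',364,190),('box',208,182),('pink',320,230)): print(n,z(u,v))
x0=D[168:200,412:430]; print('sherd max',max(z(u,v)[2] for u in range(410,432) for v in range(172,198)))
E
```

```text
[-368.68473563 -293.94783083   15.23204329] [-3.13983814e+00  8.91176478e-06  2.71484856e+00]
sherd [ 544. -179.  100.]
sherd [ 539. -167.   98.]
rail [ 571. -134.   80.]
rail [ 492. -131.   92.]
peg [ 560. -132.  101.]
peg [ 501. -140.   97.]
stage [511. -68.  88.]
plate [524. -44.  81.]
box [542. 362.  44.]
pink [422.  63. 129.]
sherd max 982.0
```

```bash
python3 -m jog '[-369,-294,15,-32.2,85, -369,-294,15,-32.2,85, -369,-294,15,-32.2,85, -369,-294,15,-32.2,85, -369,-294,15,-32.2,85, -369,-294,15,-32.2,85, -369,-294,15,-32.2,85, -369,-294,15,-32.2,85, -369,-294,15,-32.2,85, -369,-294,15,-32.2,85, -369,-294,15,-32.2,85, -369,-294,15,-32.2,85, -369,-294,15,-32.2,85, -369,-294,15,-32.2,85, -369,-294,15,-32.2,85, -369,-294,15,-32.2,85, -369,-294,15,-32.2,85, -369,-294,15,-32.2,85]'
python3 - <<'E'
from h import *
for n in("top","scene"):
    im,d=get_image(n); cv2.imwrite(f'pics/{n}1.png',im)
s=read_state(); print(s['eef_pos'],s['tool_rot'],s['clock'],shift([483,171.5,272]))
E
```

```text
clock: 1.6
eef_pos: [482.7, 172.6, 389.7]
tool_rot: [3.141, -0.0, -3.004]
force: [0.1, -0.8, 0.1]
width: 85.3
[482.91486143 172.10365393 389.7315048 ] [ 3.14141320e+00 -5.46705460e-05 -3.00489418e+00] 1.7 [-8.51897328e-03 -6.30751681e-01  1.17731393e+02]
```

View pics/scene1.png

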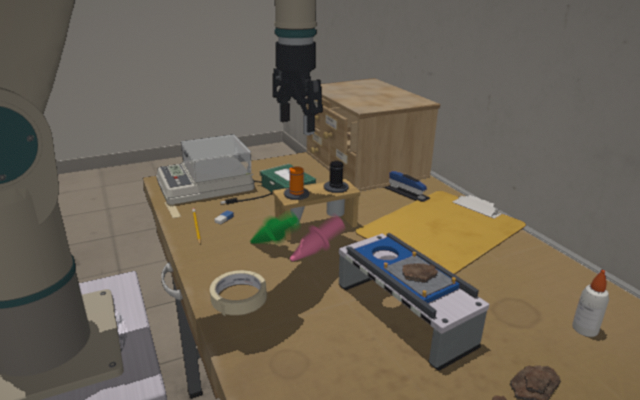

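The gripper now hangs above the drift at about (296,168). The decoys have toppled and lie clear, at (272,230) and (318,240). Next I go down with the gripper open, then close.

```bash
python3 -m jog '[0,-0.5,25,0,85, 0,-0.5,50,0,85, 0,-0.5,75,0,85, 0,-0.5,95,0,85, 0,-0.5,110,0,85, 0,-0.5,117,0,85, 0,-0.5,117,0,85, 0,-0.5,117,0,85]'
python3 - <<'E'
from h import *
for n in("top","scene"):
    im,d=get_image(n); cv2.imwrite(f'pics/{n}2.png',im)
    if n=='scene': cv2.imwrite('pics/s2c.png',cv2.resize(im[60:260,230:390],None,fx=3.5,fy=3,interpolation=cv2.INTER_CUBIC))
s=read_state(); print(s['eef_pos'],s['force'])
E
```

```text
clock: 2.37
eef_pos: [483.5, 171.1, 272.9]
tool_rot: [3.142, 0.0, -3.006]
force: [0.4, 0.3, 0.1]
width: 85.0
[483.75108003 171.11838795 273.69192315] [-0.01702981 -0.80664738  0.37101643]
```

View pics/s2c.png

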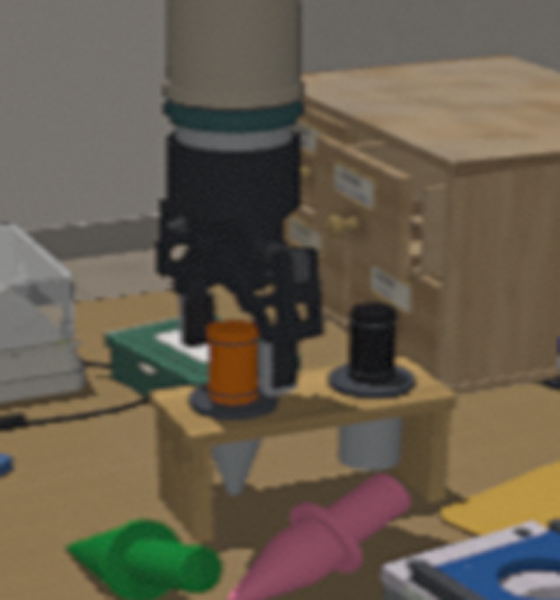

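View pics/top2.png

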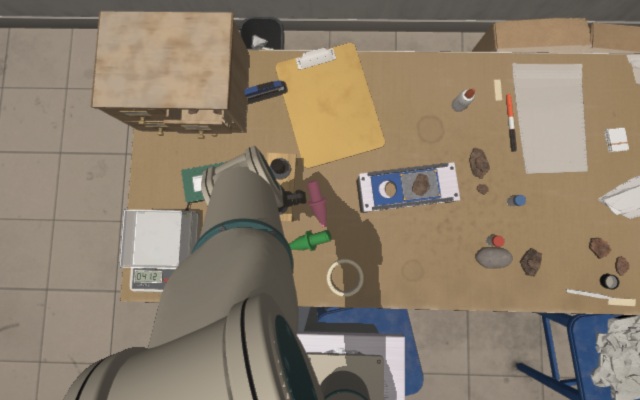

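The fingers straddle the orange handle. Now I close them.

```bash
python3 -m jog '[0,0,0,0,40, 0,0,0,0,20, 0,0,0,0,20, 0,0,0,0,20, 0,0,0,0,20, 0,0,0,0,20, 0,0,0,0,20, 0,0,0,0,20]'

```

```text
clock: 3.13
eef_pos: [483.4, 171.1, 273.3]
tool_rot: [3.141, 0.001, -3.006]
force: [-2.1, 1.4, 5.8]
width: 28.6
```

```bash
python3 -m jog '[0,0,-10,0,20, 0,0,-30,0,20, 0,0,-55,0,20, 0,0,-80,0,20, 0,0,-105,0,20, 0,0,-125,0,20, 0,0,-135,0,20, 0,0,-135,0,20, 0,0,-135,0,20]'
python3 - <<'E'
from h import *
for n in("top","scene"):
    im,d=get_image(n); cv2.imwrite(f'pics/{n}3.png',im); np.save(f'pics/{n}3.npy',d)
    if n=='scene': cv2.imwrite('pics/s3c.png',cv2.resize(im[30:230,230:390],None,fx=3.5,fy=3,interpolation=cv2.INTER_CUBIC))
s=read_state(); print(s['eef_pos'],s['force'],s['width'])
yb=np.array([-.136,.991,0]); bed=np.array([529.4,-116.7,0])
T=bed+6*yb; T[2]=s['eef_pos'][2]; print(T,shift(T))
E
```

```text
clock: 3.88
eef_pos: [483.0, 170.6, 407.4]
tool_rot: [-3.141, -0.0, -3.007]
force: [-0.6, -0.2, -3.3]
width: 28.7
[482.72754735 170.53295773 406.30040596] [-0.54366336  0.35218056 -2.5862936 ] 28.481181122789998
[ 528.584      -110.754       406.30040596] [-7.53509511e+00 -2.84900599e+02  1.95263793e-01]
```

View pics/s3c.png

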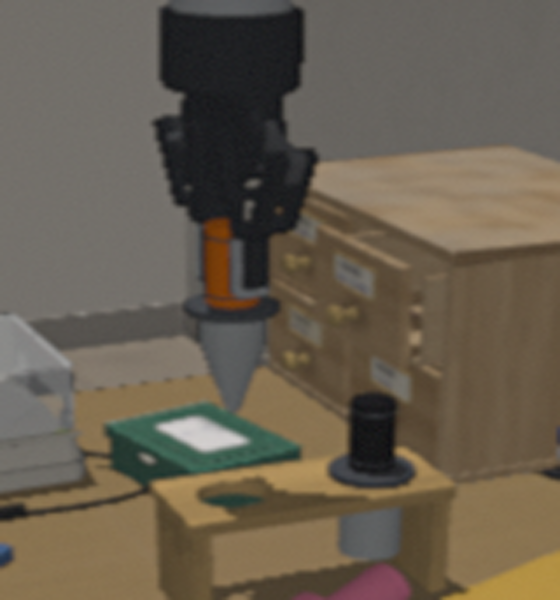

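```bash
python3 -m jog '[-2,-20,0,0,20, -3,-50,0,0,20, -3,-85,0,0,20, -4,-120,0,0,20, -5,-155,0,0,20, -6,-190,0,0,20, -6,-220,0,0,20, -7,-245,0,0,20, -7.5,-265,0,0,20, -7.5,-278,0,0,20, -7.5,-285,0,0,20, -7.5,-285,10,0,20, -7.5,-285,25,0,20, -7.5,-285,40,0,20, -7.5,-285,40,0,20, -7.5,-285,40,0,20, -7.5,-285,40,0,20]'
python3 - <<'E'
from h import *
for n in("top","scene"):
    im,d=get_image(n); cv2.imwrite(f'pics/{n}4.png',im); np.save(f'pics/{n}4.npy',d)
    c=im[130:330,330:490] if n=='scene' else im[130:250,330:480]
    cv2.imwrite(f'pics/{n}4c.png',cv2.resize(c,None,fx=4 if n=='scene' else 5,fy=3 if n=='scene' else 5,interpolation=cv2.INTER_CUBIC))
    s=read_state(); e=s['eef_pos']; print(s['clock'],e,s['force'],s['width'])
    print(n,'expected tip px',proj(n,[e[0],e[1],e[2]-258]))
E
```

```text
clock: 5.4
eef_pos: [529.4, -109.4, 367.8]
tool_rot: [3.141, 0.0, -3.005]
force: [0.8, -0.4, -3.3]
width: 28.6
5.45 [ 529.53380707 -109.72296801  368.21498505] [-0.05112494 -0.51100216 -2.36855512] 28.90191713045635
top expected tip px (np.float64(392.4446836296019), np.float64(186.68963145370742))
5.5 [ 529.52936764 -109.9665601   368.41716948] [ 0.42192103  0.39872633 -1.58589327] 28.710395185436013
scene expected tip px (np.float64(391.2179021764714), np.float64(244.06873186129695))
```

View pics/scene4c.png

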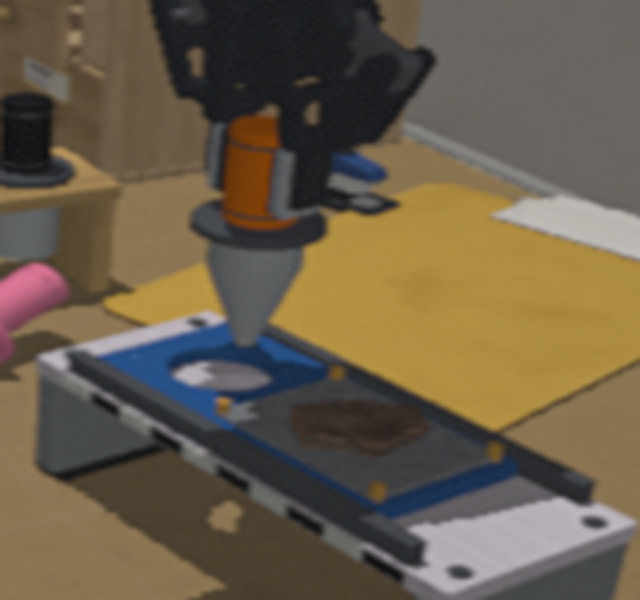

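View pics/top4c.png

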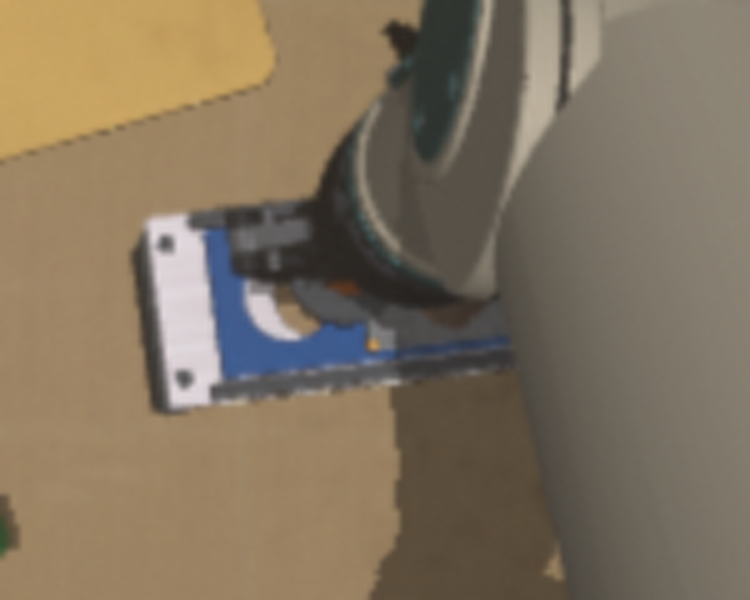

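The drift's tip shows at about (391,244) in the scene view, exactly as predicted. I'll go into the lens now, drifting toward the bed hole.

```bash
python3 -m jog '[0.5,0,10,0,20, 1,0,20,0,20, 1,0,28,0,20, 1,-1,34,0,20, 1,-2,40,0,20, 1,-3,45,0,20, 1,-4,50,0,20, 1,-5.5,50,0,20, 1,-6.5,50,0,20, 1,-6.5,50,0,20, 1,-6.5,50,0,20]'
python3 - <<'E'
from h import *
for n in("scene",):
    im,d=get_image(n); cv2.imwrite(f'pics/{n}5.png',im); np.save(f'pics/{n}5.npy',d)
    c=im[170:330,330:490]
    cv2.imwrite(f'pics/{n}5c.png',cv2.resize(c,None,fx=3.7,fy=3.7,interpolation=cv2.INTER_CUBIC))
    s=read_state(); e=s['eef_pos']; print(s['clock'],e,s['force'],s['width'],s['tool_rot'])
E
```

```text
clock: 6.42
eef_pos: [528.9, -117.1, 317.6]
tool_rot: [3.141, -0.0, -3.006]
force: [-0.5, 3.5, -3.3]
width: 29.0
6.4667 [ 528.92287797 -117.11586476  317.68734779] [ 0.78177217  3.91600193 -3.90967816] 29.071203658307965 [ 3.14141928e+00 -2.58596700e-04 -3.00650827e+00]
```

View pics/scene5c.png

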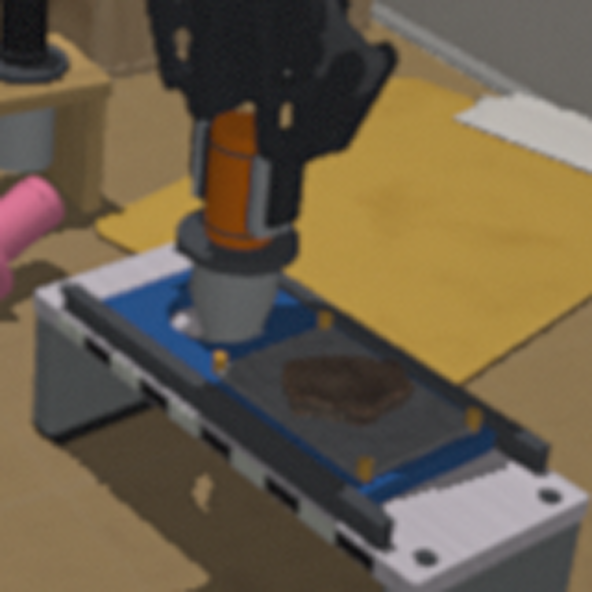

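The tip is through both holes, and the stage is being dragged at about 4 N. I'll go on down, watching the force.

```bash
python3 -m jog '[0,0,4,0,20, 0,0,8,0,20, 0,0,12,0,20, 0,0,16,0,20, 0,0,20,0,20, 0,0,20,0,20]'
```

```text
clock: 6.97
eef_pos: [528.9, -117.1, 296.5]
tool_rot: [3.141, -0.001, -3.006]
force: [0.1, 3.3, -5.1]
width: 28.7
```

```bash
python3 -m jog '[0,0,4,0,20, 0,0,8,0,20, 0,0,12,0,20, 0,0,15,0,20, 0,0,15,0,20]'
```

```text
clock: 7.38
eef_pos: [528.8, -117.2, 281.8]
tool_rot: [3.141, -0.001, -3.006]
force: [0.2, 3.2, -4.6]
width: 28.6
```

```bash
python3 -m jog '[0,0,1.5,0,20, 0,0,3,0,20, 0,0,4,0,20, 0,0,5,0,20, 0,0,5,0,20]'
python3 - <<'E'
from h import *
for n in("scene",):
    im,d=get_image(n)
    cv2.imwrite(f'pics/{n}6c.png',cv2.resize(im[170:330,330:490],None,fx=3.7,fy=3.7,interpolation=cv2.INTER_CUBIC))
    s=read_state(); print(s['clock'],s['eef_pos'],s['force'])
E
```

```text
clock: 7.8
eef_pos: [529.0, -117.2, 277.8]
tool_rot: [-3.141, 0.0, -3.006]
force: [-0.1, 4.8, 0.6]
width: 28.4
7.85 [ 529.00337574 -117.20171927  277.81304491] [-1.07858931  4.40211309  0.82226687]
```

View pics/scene6c.png

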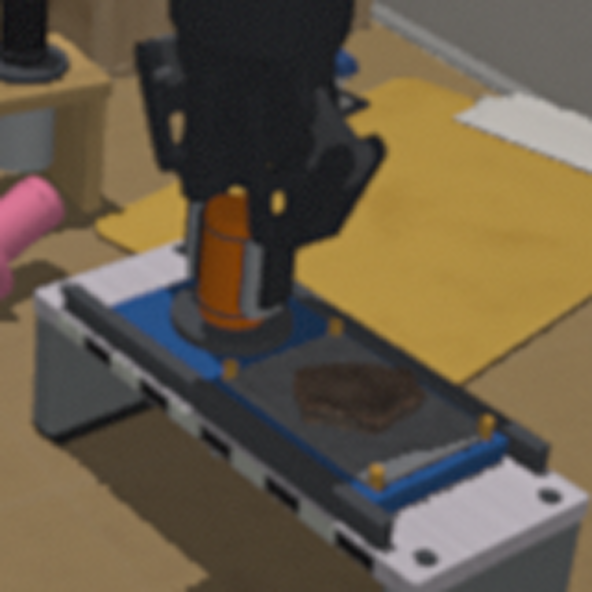

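The collar appears seated, with vertical force rising at the expected height. I'll press lightly, then release.

```bash
python3 -m jog '[0,0,0.5,0,20, 0,0,1,0,20, 0,0,1,0,20, 0,0,1,0,20]'; python3 -m jog '[0,0,-0.5,0,20, 0,0,-1,0,60, 0,0,-1,0,60, 0,0,-1,0,60, 0,0,-1,0,60, 0,0,-1,0,60, 0,0,-1,0,60]'
```

```text
clock: 8.18
eef_pos: [529.0, -117.4, 277.7]
tool_rot: [-3.141, 0.0, -3.007]
force: [-2.6, 4.2, 9.1]
width: 28.9
clock: 8.77
eef_pos: [529.1, -117.4, 277.6]
tool_rot: [-3.141, 0.0, -3.007]
force: [-0.7, 1.0, -0.7]
width: 59.7
```

Contact was firm (9 N) and the drift is released. Now I retreat straight up and aside for a clear view.

```bash
python3 -m jog '[0,0,-10,0,60, 0,0,-30,0,60, 0,0,-55,0,60, 0,0,-85,0,60, 0,0,-115,0,60, 0,0,-130,0,60, 0,40,-130,0,60, 0,80,-130,0,60, 0,120,-130,0,60, 0,160,-130,0,60, 0,200,-130,0,60, 0,230,-130,0,60, 0,250,-130,0,60, 0,250,-130,0,60]'
python3 - <<'E'
from h import *
for n in("scene","top"):
    im,d=get_image(n); np.save(f'pics/{n}7.npy',d); np.save(f'pics/{n}7_im.npy',im); cv2.imwrite(f'pics/{n}7.png',im)
    c=im[180:330,330:490] if n=='scene' else im[155:220,350:465]; k=4.5 if n=='scene' else 7
    cv2.imwrite(f'pics/{n}7c.png',cv2.resize(c,None,fx=k,fy=k,interpolation=cv2.INTER_CUBIC))
E
```

```text
clock: 9.93
eef_pos: [494.2, 136.1, 408.6]
tool_rot: [3.138, 0.001, -2.998]
force: [0.6, 0.5, 0.0]
width: 60.2
```

View pics/scene7c.png

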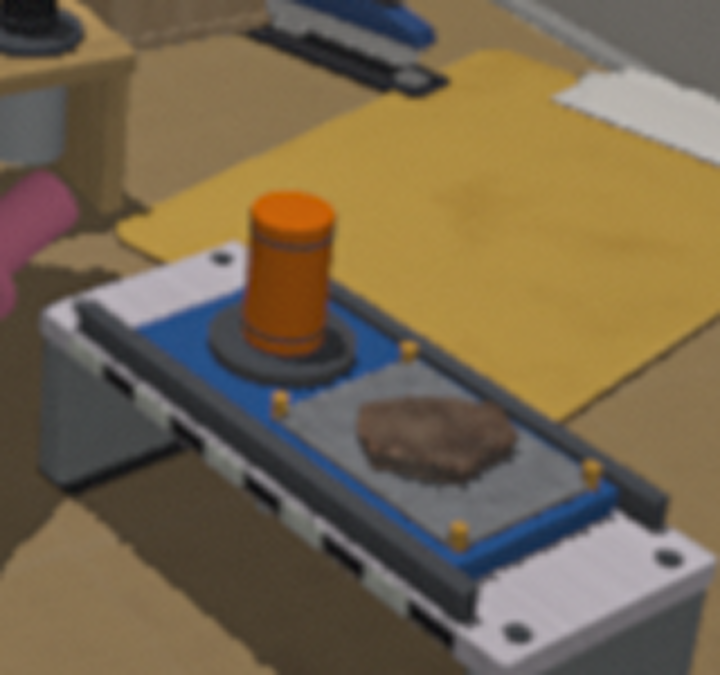

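View pics/top7c.png

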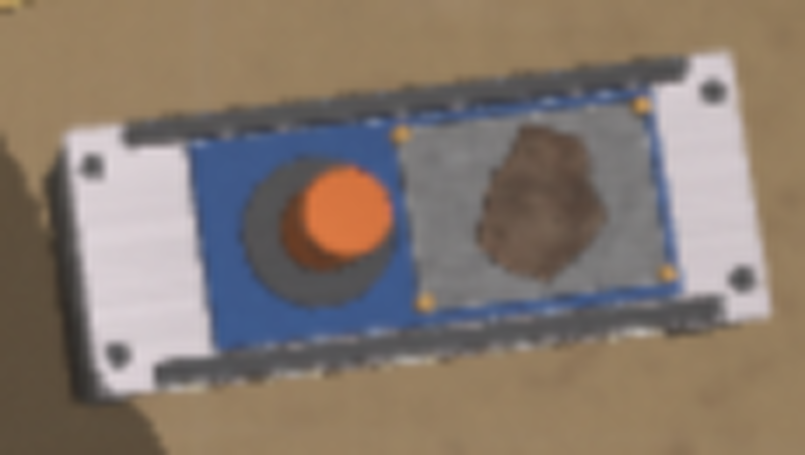

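View pics/top7.png

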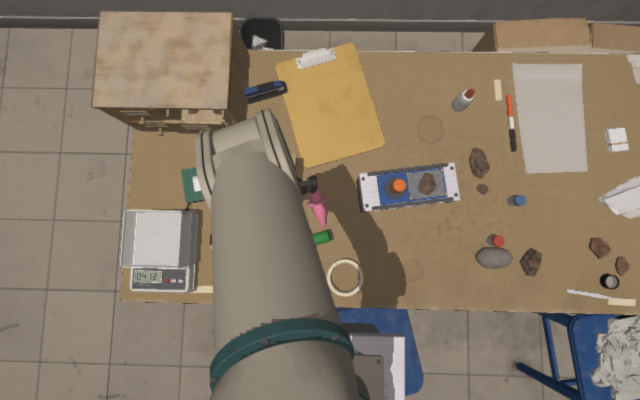

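```bash
python3 - <<'E'
from h import *
r=lambda x:np.round(x,1)
D=np.load('pics/top7.npy')
print('handle top',r(atz('top',350+347/7-.5,155+212/7-.5,147.5)),'depth z',r(atd('top',399,185,np.median(D[184:187,398:401]))))
print('collar',r(atz('top',350+320/7-.5,155+231/7-.5,95.5)), 'z', r(atd('top',388,190,D[190,388])))
s=read_state();print(s['clock'],s['force'],np.abs(s['qd']).max())
E
```

```text
handle top [ 529.3 -118.6  147.5] depth z [ 528.8 -118.4  147.5]
collar [ 529.6 -119.    95.5] z [ 523.3 -101.7   93.8]
10.0333 [ 0.25505011 -0.06498112  0.31277923] 0.038819841781804955
```

```bash
python3 -c "
from cell import *
print(finish_job())"
```

```text
the job is handed in; nothing more can be done
None
```

I took the orange-handled drift from the rack, pushed it down through both holes until its collar sat on the stage, released it, and handed the job in at about 10 s.

**Last checks:**
- **Height:** the handle top measured 147.5 mm by depth, which is what fully home should give. The final press met about 9 N.
- **Position:** the handle top and collar centres agree within 1 mm, so the drift is upright. It stands about 2 mm from the bed-hole centre I measured.
- **Stage:** it moved about 15 mm of the roughly 17 mm I measured, leaving about 2 mm off, against the 8 mm allowed.
- **Robot:** the arm was clear and touching nothing, with about 0 N on the wrist.

**Loose ends:**
- **Black pin:** I never touched it and it showed in its place in the rack, but I did not measure it again at the end.
- **Decoys:** the green and pink ones toppled during my first move. I saw no contact force to explain it, and both stayed on the table.
- **Bed hole:** its centre came partly from the visible edge of the overlap and the plate corners, so it is good to about 2 mm.

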